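# Pass the tube rack through the gated chute

## Task

Press the long pedal beside the chute down with one fingertip to drop the gate, and keep holding it down while you push the tube rack along the chute with the other finger, until the whole rack is past the gate. Then let go so that the gate rises behind the rack. Only press and push: do not lift or tip the rack or its tubes, and leave everything else on the bench where it is.

Things in the scene. Friction and masses are not known exactly. Their poses are not given: they have to be found in the camera images.
- chute: fixed raised chute, white side guides. Origin on the worktop below the gate, on the centre line; y along the chute, the way the rack must travel; x across it (pedal on the -x side, toward the robot); z up. Flat deck 60 mm above the worktop, y = -210 to +155 mm. Guides 5 mm thick, inner faces at x = -53 and +53 mm, tops 75 mm above the worktop. Entry end open.
- end_stop (a point): middle of the inner face of the white end stop that closes the chute's far end, at chute y = +150 mm, 60 mm above the worktop (deck height); the stop stands 30 mm above the deck. The rack need not touch it.
- gate (a joint): rocking gate on a hinge rod parallel to chute y, at chute x = -108 mm, 50 mm above the worktop. 0: closed. Grows (rad) as the pedal goes down: above 0.21 the blade is below the deck, at 0.29 the pedal's top is level, 0.33 is the stop. A spring shuts it when the pedal is let go; 4 to 10 N on the pedal hold it open. The rack cannot push it open.
- gate_top (a point): middle of the top edge of the gate's steel blade, which stands up through a slot in the deck and blocks the rack: 6 mm thick at chute y = 0, from chute x = -20 to +35 mm; when closed its top is 78 mm above the worktop (18 mm above the deck)
- pedal (a point): centre of the top of the long white pedal plate, rigid with the gate, beside the chute outside its -x guide; 40 mm wide, chute y = -207 to +37 mm. At rest it slopes up toward the chute. Fully pressed its top is level, 78 mm above the worktop, over chute x = -104 to -64 mm. A fingertip can slide along it while pressing.
- rack: pink test-tube rack, base 96 (x) by 120 mm (y), 66 mm tall, 0.07 to 0.13 kg, loose on the deck before the gate, its y axis along the chute. Origin: centre of its underside. Base plate 4 mm thick, edges at y = -60 and +60 mm; level rails across its ends at heights 34 and 63 mm have outer faces at y = -57 and +57 mm (no solid end wall).
- tube_0: capped culture tube standing in the leading half of the rack, 19 mm across, 132 mm long, top about 136 mm above the deck; origin at its foot
- tube_1: capped culture tube standing in the leading half of the rack, 19 mm across, 132 mm long, top about 136 mm above the deck; origin at its foot
- tube_2: capped culture tube standing in the leading half of the rack, 19 mm across, 132 mm long, top about 136 mm above the deck; origin at its foot
- beaker: bystander: small clear open beaker, 48 mm across, 57 mm tall; origin at the centre of its underside
- agar_bottle: bystander: round glass bottle with a blue cap, 56 mm across, 107 mm tall; origin at the centre of its underside
- timer: bystander: white kitchen-type timer standing on its foot, 33 x 52 x 47 mm; origin at the centre of its underside
- marker_black: bystander: white marker pen with a black cap, lying, 134 mm long; origin at the centre of its underside
- marker_blue: bystander: black marker pen with a blue cap, lying, 134 mm long; origin at the centre of its underside
- dish: bystander: closed culture dish, 60 mm across, 15 mm high; origin at the centre of its underside

How it is judged (in metres and radians):
On the way, in this order (a step that is already met when the one before it is completed fails the run):
1. a finger holds the pedal down, gate open, while the rack is still before the gate (value of joint gate above 0.2 rad and contact force between the fingers and gate above 0.3 N and y of rack in the frame of chute below -0.06 m), for 0.2 s.
2. the rack travels over the lowered gate while a finger holds the pedal down (value of joint gate above 0.2 rad and contact force between the fingers and gate above 0.3 N and y of rack in the frame of chute between -0.03 and 0.03 m), for 0.1 s.
At the end, for the whole second after the job is handed in: the rack's centre is more than 60 mm past the gate along the chute, standing upright (within 0.08 rad) and still on the deck with its tubes in it (each within 0.3 rad of upright), and the gate has risen (joint below 0.03) (y of rack in the frame of chute above 0.06 m and value of joint gate below 0.03 rad and angle between rack's own z axis and vertical below 0.08 rad and height (world z) of rack between 0.055 and 0.066 m and linear speed of rack below 0.01 m/s and angle between each of tube_0, tube_1, tube_2's own z axis and vertical below 0.3 rad); the robot touches nothing.
It fails at once if the rack is lifted or tipped (height (world z) of rack above 0.075 m or angle between rack's own z axis and vertical above 0.2 rad).
It fails at once if the gate is let go while the rack is over it (y of rack in the frame of chute between -0.05 and 0.05 m and value of joint gate below 0.12 rad).
It fails at once if a tube is pulled up or tipped out of the rack (angle between any of tube_0, tube_1, tube_2's own z axis and vertical above 0.4 rad or z of any of tube_0, tube_1, tube_2 in the frame of rack above 0.03 m).
It fails at once if a bystander is moved more than 3 cm (distance of any of beaker, agar_bottle, timer, marker_black, marker_blue, dish from where it was at the start of the episode above 0.03 m).
It also fails if it takes over 34 s, if anything falls off the work surface, if the arm or the gripper's body presses on something with over 40 N, if the wrist force passes 120 N, or if a joint passes its speed limit or range.

## Robot

A 6-joint arm with a two-finger parallel gripper is mounted at the origin on a cart in front of the work surface, level with it; the furniture and walls round the work are solid. World frame = base frame: x ahead of the robot, y to its left, z up, the work surface at z = 0. Lengths are in m, angles in degrees, forces in N, time in s.
With the tool pointing down it reaches from about 0.375 to 0.9 m from the base axis. Payload 3.1 kg.
Tool frame: the origin (TCP) lies on the centre line of the jaws, within the pads' length; the fingertips stand 17 mm ahead of it and the grasp point (between the pads) lies 2 mm behind it; y points along the fingers, x is the direction in which the jaws open and shut, and the axes are right-handed (so a half turn about y gives the same grasp; the last joint's range is limited). The gripper opens to 85 mm and grips with 20 to 120 N. Pads are 22 mm wide; open, the fingers measure 114 mm over their backs; the gripper's body (76 mm by 85 mm) begins 54 mm behind the grasp point. The pads swing forward as they close: fully open they stand 13 mm farther back than shut.
Start: joints at [64.257, 30.224, 82.088, -0, 67.689, -10.227], TCP at [0.167, 0.602, 0.248] pointing down, gripper open.
Joint ranges: [-176.69, 176.69], [-43.24, 126.21], [12.49, 139.97], [-82, 262], [0, 151.66], [-163.58, 163.58]. Speed limits (degrees/s): [159.86, 159.86, 180, 180, 180, 180].

## Interface

Orientations are given as [roll, pitch, yaw] about the fixed x, y, z axes, in that order (R = Rz(yaw) Ry(pitch) Rx(roll)).
In Python, from cell import * gives the robot as it stands.
- The arm moves only by the shell command python3 -m creep 'ROWS' [FORCE]. ROWS is JSON, one flat list of numbers, 7 for each row, row after row: the shift along the tool's x, y, z in units of 30 mm (1.0 is 30 mm), then the turn, a rotation vector about the tool's x, y, z in units of 5 degrees (1.0 is 5 degrees), then the closure, from 0 (fully open) to 1 (shut). A call has 1 to 8 rows; each row shifts and turns the pose as measured when the row begins, along the tool's axes as they then stand; what a row does not reach is not made up. A row lasts 1/12 s, in which the tool goes at most 41.7 mm and 7.16 degrees, less where a joint would pass 70% of its speed; a pose out of reach is approached as far as the arm can. A call is refused whole if a number of a shift passes 1 or a number of a turn 1, either way. A call with a gripper value outside its range is refused whole. The fingers move at their own pace and stop on an object; FORCE is the grip in N (left out, the last holds). Time passes only in rows, so rows that do not move let the fingers close. It gives the time, the measured TCP pose, the force and the opening at its end, in the units of the state.
- state(): the state, without advancing time (a new reading comes with each control period).
- capture(name): name is "side" or "top"; returns a dict with "color" (400x640x3 uint8, blue, green, red), "intrinsics" (3x3 intrinsics, pixels), "k1" (the pictures are not rectified: a ray, as slopes to the right and down, at radius r is drawn at 1 + k1 r^2 times it, then the intrinsics apply), "xyz" and "attitude" of the camera in the world. Camera axes: x right, y up, looking along -z (the intrinsics and any distortion apply to the point x, -y, -z); pixel columns grow to the right and rows downward; lengths in m; the calibration is good to about 2 mm. A picture is of the moment at which its call begins. There is no depth.
- sign_off(): hands the job in, once; it reports no verdict.
The state is a dict: "time": time; "joints": joint angles; "joint_vel": joint speeds; "tau": joint torques, N m; "tcp_pos": TCP position; "tool_rot": TCP orientation; "ft_force": force on the tool from outside, world axes, zero at the start; "moment": the same for the moment, N m; "finger_gap": opening from 0.0 (shut) to 1.0 (fully open).
Only numpy, scipy, OpenCV 4.12 (cv2) and the standard library are available. Lean on these libraries where they do the work, as an engineer would, in place of code of your own. Each camera call takes 0.05 s, during which the arm holds its last target. There are 200 camera calls.

## Working session

There is one attempt and no reset: what is moved stays moved. The work goes in short steps, Python scripts to look and compute and a shell command to move; the robot and the scene stay as the last step left them, time stands still between calls to the robot, and variables do not carry over. Pictures are saved under pics/ and viewed, about 8 in all and at most 12, crops included, and the job is handed in when it is done.

```bash
mkdir -p pics; ls; python3 - <<'E'
from cell import *
import cv2
for n in("side","top"):
    c=capture(n); cv2.imwrite(f"pics/{n}0.png",c["color"]); print(n,c["intrinsics"],c["k1"],c["xyz"],c["attitude"])
print(state())
E
```

```text
pics
side [[493.67707597   0.         313.86478722]
 [  0.         493.67707597 197.64760065]
 [  0.           0.           1.        ]] 0.012727964568959882 [-0.04588813 -1.01158271  0.69158961] [ 62.86027381   0.33016309 -31.6275113 ]
top [[402.84722724   0.         316.07662151]
 [  0.         402.84722724 200.96623365]
 [  0.           0.           1.        ]] 0.027445704276752275 [0.38755045 0.02815934 1.25782403] [  9.12046832   0.66467744 -90.93626887]
{'time': 0.1, 'joints': array([ 6.42572804e+01,  3.02746631e+01,  8.21495685e+01,  2.12588607e-03,
        6.76875288e+01, -1.02270919e+01]), 'joint_vel': array([ 0.04001438, -0.03053636, -0.19500834,  0.04200422,  0.01558217,
       -0.04774453]), 'tau': array([-5.73655980e-04, -4.43302095e+01, -1.78585392e+01, -2.50947523e-04,
        3.86466461e-03, -6.50293046e-06]), 'tcp_pos': array([0.16688181, 0.60168186, 0.24741754]), 'tool_rot': array([-89.978223  ,   0.10963577,  74.48358416]), 'ft_force': array([-0.88570767, -0.09406985,  0.77783554]), 'moment': array([ 0.0397664 , -0.01262752,  0.00801859]), 'finger_gap': 0.9998139062187184}
```

View pics/side0.png

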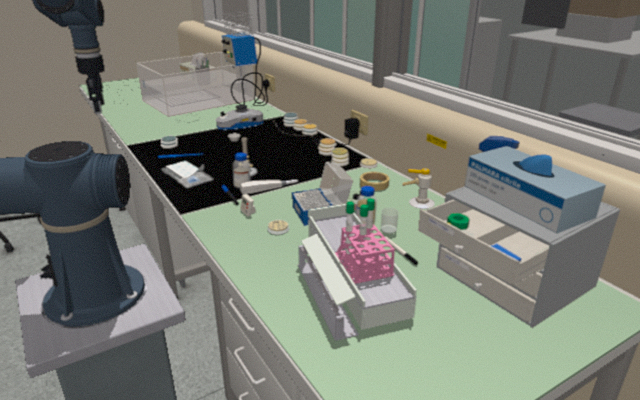

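View pics/top0.png

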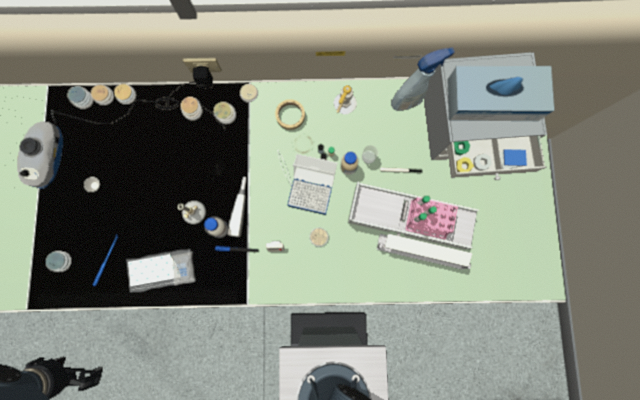

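The top view shows the chute at about (353,187)–(477,250) with the entry to the right, the gate blade near (405,212), the rack at (432,217) and the pedal at (382,243)–(470,260). Travel is toward image left. I'll enlarge this area.

```bash
cat > h.py <<'E'
import numpy as np, cv2
from cell import *
from scipy.spatial.transform import Rotation as R
def rays(c,px):
    K=c["intrinsics"]; p=cv2.undistortPoints(np.array(px,float).reshape(-1,1,2),K,np.array([c["k1"],0,0,0]))[:,0]
    d=np.c_[p[:,0],-p[:,1],-np.ones(len(p))]
    return np.array(c["xyz"]),R.from_euler("xyz",c["attitude"],degrees=True).apply(d)
def plane(c,px,z):
    o,d=rays(c,px); return o+d*((z-o[2])/d[:,2])[:,None]
def proj(c,P):
    q=R.from_euler("xyz",c["attitude"],degrees=True).inv().apply(np.atleast_2d(P)-np.array(c["xyz"]))
    q=q*[1,-1,-1]
    return cv2.projectPoints(q,np.zeros(3),np.zeros(3),c["intrinsics"],np.array([c["k1"],0,0,0]))[0][:,0]
def crop(c,x0,y0,w,h,s,name,pts=None):
    im=cv2.resize(c["color"][y0:y0+h,x0:x0+w],None,fx=s,fy=s,interpolation=cv2.INTER_CUBIC)
    if pts is not None:
        for u,v in pts: cv2.circle(im,(int((u-x0+.5)*s),int((v-y0+.5)*s)),3,(255,0,255),1)
    cv2.imwrite("pics/"+name,im)
E
python3 - <<'E'
from h import *
c=capture("top"); crop(c,340,175,150,100,5,"t1.png")
c=capture("side"); crop(c,290,190,135,160,3.7,"s1.png")
E
```

```text
(no output)
```

View pics/t1.png

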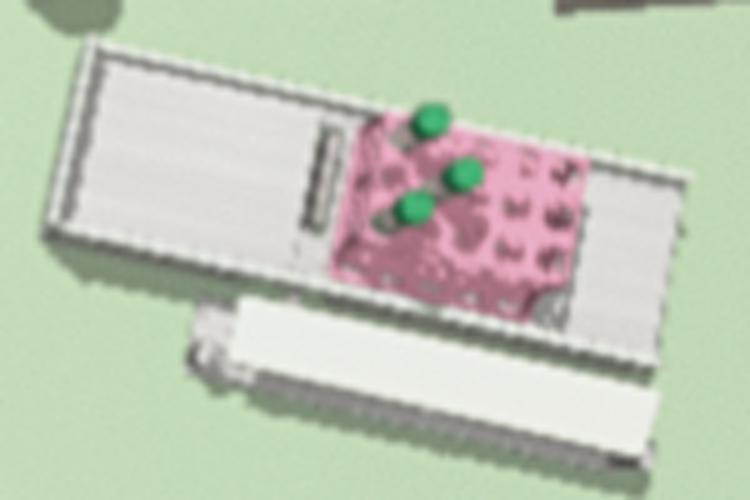

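View pics/s1.png

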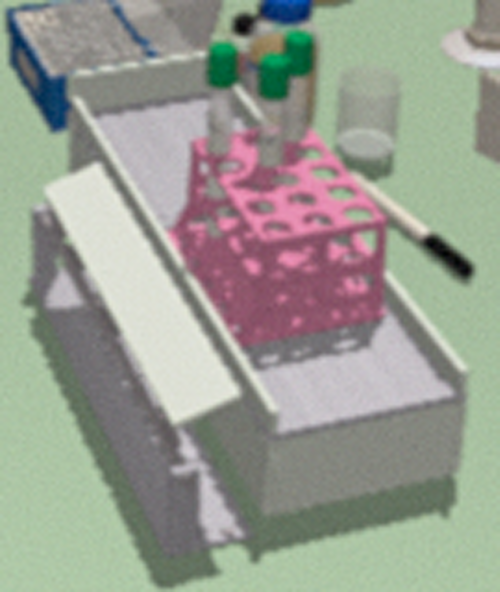

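```bash
python3 - <<'E'
from h import *
c=capture("top"); s=capture("side")
T=lambda p:[(x/5-.5+340,y/5-.5+175) for x,y in p]
S=lambda p:[(x/3.7-.5+290,y/3.7-.5+190) for x,y in p]
M=np.array([[58,-210],[-58,-210],[58,155],[-58,155]])/1e3
W=np.r_[plane(c,T([(690,178),(655,365)]),.075),plane(c,T([(92,38),(45,235)]),.09)][:,:2]
mc,wc=M.mean(0),W.mean(0)
a,b=M-mc,W-wc
th=np.arctan2((a[:,0]*b[:,1]-a[:,1]*b[:,0]).sum(),(a*b).sum())
Rm=np.array([[np.cos(th),-np.sin(th)],[np.sin(th),np.cos(th)]]); t=wc-Rm@mc
print("chute",t,np.degrees(th)); print("res mm",((M@Rm.T+t-W)*1e3).round(1))
Ws=plane(s,S([(463,375),(277,415)]),.075)[:,:2]
print("side entry corners in chute mm",((Ws-t)@Rm*1e3).round(1))
P=plane(c,T([(375,112),(590,158),(335,275),(572,280)]),.126)[:,:2]
print("rack top px in chute", ((P-t)@Rm*1e3).round(1))
P=plane(s,S([(385,215),(385,320)]),.126)[:,:2]
print("rack side trailing top corner", ((P-t)@Rm*1e3).round(1))
P=plane(c,T([(432,117),(463,172),(415,207)]),.196)[:,:2]
print("caps", ((P-t)@Rm*1e3).round(1))
P=plane(c,T([(660,390),(645,455),(240,300),(228,365)]),.078)[:,:2]
print("pedal", ((P-t)@Rm*1e3).round(1))
m=(c["color"].astype(int)); m=(m[...,2]-m[...,1]>35)&(m[...,0]>100); m[:175]=0;m[280:]=0
v,u=np.nonzero(m); P=plane(c,np.c_[u,v],.126)[:,:2]; q=(P-t)@Rm*1e3
print("pink extents at z126",np.percentile(q,[1,99],axis=0).round(1))
np.savez("chute.npz",t=t,th=th)
E
```

```text
chute [ 0.53582027 -0.21856894] -13.587843917246408
res mm [[ 1.  -1.6]
 [-3.  -3.1]
 [-0.8  4.3]
 [ 2.8  0.4]]
side entry corners in chute mm [[  54.3 -214.8]
 [ -54.1 -214.1]]
rack top px in chute [[  44.4  -12.5]
 [  44.6 -134.8]
 [ -51.6   -7.5]
 [ -25.6 -136.4]]
rack side trailing top corner [[  46.5 -128.7]
 [   2.2 -218.7]]
caps [[ 33.  -28.9]
 [  7.5 -50. ]
 [-16.4 -28.7]]
pedal [[ -69.7 -210.3]
 [-108.2 -207.8]
 [ -71.7   34.7]
 [-110.2   34.2]]
pink extents at z126 [[ -52.7 -132.7]
 [  43.4   -5.2]]
```

Chute found at (0.536, −0.219) with yaw −13.6°. The pedal comes out at −109..−71 at rest and the rack centre at y≈−71, which both fit the given sizes. Plan:
- Swing round to yaw −13.6°, so the tool axes match the chute: x = x, z = y, tool y = down.
- Put one finger on the pedal and the other behind the rack.

```bash
python3 -m creep '[0,-0.3,-1,0,0.55,0,0.25,0,-0.3,-1,0,0.55,0,0.25,0,-0.3,-1,0,0.55,0,0.25,0,-0.3,-1,0,0.55,0,0.25,0,0,-1,0,0.55,0,0.25,0,0,-1,0,0.55,0,0.25,0,0,-1,0,0.55,0,0.25,0,0,-1,0,0.55,0,0.25]' 20
```

```text
time: 0.97
tcp_pos: [0.3846, 0.4995, 0.2842]
tool_rot: [-89.9, 0.1, 52.2]
ft_force: [0.4, 0.5, -0.1]
finger_gap: 0.748
```

```bash
R='0,0,-1'; python3 -m creep '[0,0,-1,0,0.55,0,0.25,0,0,-1,0,0.55,0,0.25,0,0,-1,0,0.55,0,0.25,0,0,-1,0,0.55,0,0.25,0,0,-1,0,0.55,0,0.25,0,0,-1,0,0.55,0,0.25,0,0,-1,0,0.55,0,0.25,0,0,-1,0,0.55,0,0.25]'
python3 -m creep '[0,0,-1,0,0.55,0,0.25,0,0,-1,0,0.55,0,0.25,0,0,-1,0,0.55,0,0.25,0,0,-1,0,0.55,0,0.25,0,0,-1,0,0.55,0,0.25,0,0,-1,0,0.55,0,0.25,0,0,-1,0,0.55,0,0.25,0,0,-1,0,0.55,0,0.25]'
python3 -m creep '[0,0,-1,0,0.55,0,0.25,0,0,-1,0,0.55,0,0.25,0,0,-1,0,0.55,0,0.25,0,0,-1,0,0.55,0,0.25,0,0,-1,0,0.55,0,0.25,0,0,-1,0,0.55,0,0.25,0,0,-1,0,0.55,0,0.25,0,0,-1,0,0.55,0,0.25]'
cat > w.py <<'E'
from h import *
def where():
    s=state(); z=np.load("chute.npz"); th=float(z["th"]); Rm=np.array([[np.cos(th),-np.sin(th)],[np.sin(th),np.cos(th)]])
    r=R.from_euler("xyz",s["tool_rot"],degrees=True)
    p=np.r_[(s["tcp_pos"][:2]-z["t"])@Rm,s["tcp_pos"][2]]*1e3
    G=R.from_euler("z",th)*R.from_euler("x",-90,degrees=True)
    print("tcp chute mm",p.round(1),"rotvec to go (units)",((r.inv()*G).as_rotvec(degrees=True)/5).round(2),"gap mm",s["finger_gap"]*85,"F",s["ft_force"].round(1),"t",round(s["time"],2))
    return s
if __name__=="__main__": where()
E
python3 w.py
```

```text
time: 1.63
tcp_pos: [0.5538, 0.3144, 0.2833]
tool_rot: [-89.9, -0.0, 29.1]
ft_force: [-0.2, -0.2, -0.6]
finger_gap: 0.753
time: 2.3
tcp_pos: [0.6366, 0.0774, 0.2819]
tool_rot: [-89.9, -0.1, 5.9]
ft_force: [0.0, -1.3, -0.4]
finger_gap: 0.753
time: 2.97
tcp_pos: [0.6196, -0.1731, 0.2803]
tool_rot: [-89.9, -0.1, -17.2]
ft_force: [-0.0, -0.2, 0.7]
finger_gap: 0.748
tcp chute mm [ 70.7  63.9 280.3] rotvec to go (units) [-0.03 -0.73  0.02] gap mm 63.61828291393675 F [-0.  -0.2  0.7] t 2.97
```

```bash
python3 -m creep '[-0.5,0,-0.95,0,-0.4,0,0.25,-0.5,0,-0.95,0,-0.3,0,0.25,-0.5,0,-0.95,0,0,0,0.25,-0.5,0,-0.95,0,0,0,0.25,-0.5,0,-0.95,0,0,0,0.25,-0.5,0,-0.95,0,0,0,0.25,-0.5,0,-0.95,0,0,0,0.25,0,0,-0.85,0,0,0,0.25]'
python3 w.py
```

```text
time: 3.63
tcp_pos: [0.4542, -0.3749, 0.2786]
tool_rot: [-89.9, -0.1, -13.7]
ft_force: [0.5, 0.7, -0.6]
finger_gap: 0.75
tcp chute mm [ -42.6 -171.2  278.6] rotvec to go (units) [-0.02 -0.03  0.03] gap mm 63.78742683817705 F [ 0.5  0.7 -0.6] t 3.63
```

```bash
python3 -m creep '[0.2,0.9,0.2,0,0,0,0.25,0,0.9,0,0,0,0,0.25,0,0.9,0,0,0,0,0.25,0,0.9,0,0,0,0,0.25,0,0.8,0,0,0,0,0.25,0,0,0,0,0,0,0.25]'
python3 w.py; python3 - <<'E'
from h import *
a=capture("top"); b=capture("side")
crop(a,340,165,150,110,5,"t2.png"); crop(b,290,180,135,160,3.7,"s2.png")
x,y=cv2.imread("pics/t2.png"),cv2.imread("pics/s2.png")
x=cv2.resize(x,(440,323)); y=cv2.resize(y,(350,415)); o=np.zeros((415,790,3),np.uint8); o[:323,:440]=x;o[:,440:]=y; cv2.imwrite("pics/b2.png",o)
E
```

```text
time: 4.13
tcp_pos: [0.4609, -0.3829, 0.1459]
tool_rot: [-90.5, -0.8, -14.4]
ft_force: [-1.5, 1.3, -0.6]
finger_gap: 0.752
tcp chute mm [ -34.2 -177.3  145.9] rotvec to go (units) [ 0.1  -0.16  0.16] gap mm 63.88812346771742 F [-1.5  1.3 -0.6] t 4.13
```

View pics/b2.png

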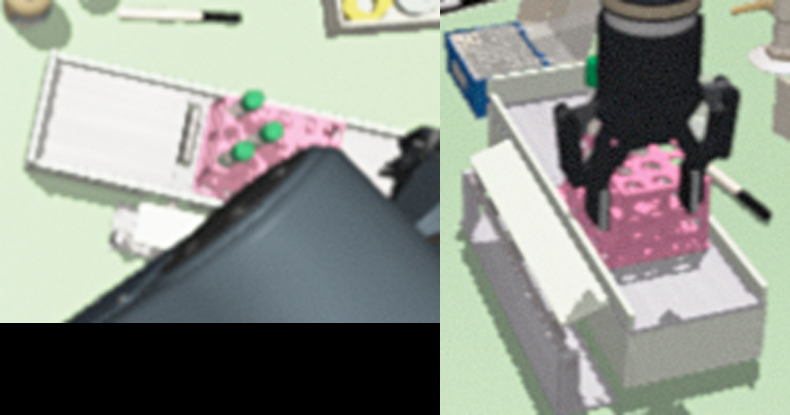

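```bash
python3 - <<'E'
from w import *
s=where(); b=capture("side"); z=np.load("chute.npz"); r=R.from_euler("xyz",s["tool_rot"],degrees=True)
for dx in(-39,39):
  for dy in(17,8): print(dx,dy,proj(b,s["tcp_pos"]+r.apply([dx/1e3,dy/1e3,0])))
for p in((600,228),(690,208)): print("seen",((p[0]-440)/.7/3.7-.5+290,p[1]/.7/3.7-.5+180))
E
```

```text
tcp chute mm [ -32.  -178.8  149.9] rotvec to go (units) [ 0.15 -0.16  0.22] gap mm 63.60327299249659 F [-0.3 -0.6  0.7] t 4.23
-39 17 [[350.4024532  268.72267629]]
-39 8 [[350.42521563 264.86020453]]
39 17 [[387.33452217 261.08726359]]
39 8 [[387.50997683 257.2709664 ]]
seen (351.2760617760618, 267.53088803088804)
seen (386.0250965250965, 259.8088803088803)
```

```bash
python3 -m creep '[-0.1,0.4,0.2,0.15,-0.16,0.2,0.25,0,0.4,0.2,0,0,0,0.25,0,0.2,0.1,0,0,0,0.25,0,0,0,0,0,0,0.25]'
python3 w.py
```

```text
time: 4.62
tcp_pos: [0.468, -0.3729, 0.1262]
tool_rot: [-90.5, -0.8, -13.4]
ft_force: [0.1, 0.6, -0.2]
finger_gap: 0.751
tcp chute mm [ -29.7 -166.   126.2] rotvec to go (units) [0.1  0.04 0.16] gap mm 63.85807316285045 F [ 0.1  0.6 -0.2] t 4.62
```

```bash
python3 -m creep '[-0.25,0.3,0,0.1,0.04,0.25,0.25,0,0.3,0,0.05,0,0.1,0.25,0,0.2,0,0,0,0,0.25,0,0.1,0,0,0,0,0.25]'
python3 w.py
```

```text
time: 4.95
tcp_pos: [0.4614, -0.3723, 0.0998]
tool_rot: [-89.9, 0.9, -13.5]
ft_force: [-0.8, 0.5, 0.6]
finger_gap: 0.748
tcp chute mm [ -36.2 -166.9   99.8] rotvec to go (units) [-0.03  0.01 -0.18] gap mm 63.596056604677514 F [-0.8  0.5  0.6] t 4.95
```

```bash
python3 -m creep '[0,0.15,0,-0.03,0,-0.18,0.25,0,0.1,0,0,0,0,0.25]'
python3 w.py; python3 -m creep '[0,0.1,0,0,0,0,0.25,0,0.1,0,0,0,0,0.25]'
python3 w.py
```

```text
time: 5.12
tcp_pos: [0.4662, -0.3743, 0.094]
tool_rot: [-90.1, -0.7, -13.8]
ft_force: [3.3, 2.8, 4.9]
finger_gap: 0.75
tcp chute mm [ -31.1 -167.7   94. ] rotvec to go (units) [ 0.02 -0.04  0.14] gap mm 63.761070954330066 F [3.3 2.8 4.9] t 5.12
time: 5.28
tcp_pos: [0.4695, -0.3751, 0.0898]
tool_rot: [-90.1, -1.1, -14.0]
ft_force: [1.8, 1.7, 5.5]
finger_gap: 0.753
tcp chute mm [ -27.7 -167.7   89.8] rotvec to go (units) [ 0.02 -0.07  0.23] gap mm 64.02197921885039 F [1.8 1.7 5.5] t 5.28
```

```bash
python3 -m creep '[-0.3,0.1,0,0,-0.07,0.3,0.25,-0.1,0.1,0,0,0,0,0.25]'
python3 w.py; python3 - <<'E'
from h import *
b=capture("side"); crop(b,290,180,135,160,3.7,"s3.png")
E
```

```text
time: 5.45
tcp_pos: [0.4645, -0.3758, 0.0872]
tool_rot: [-90.4, -0.5, -13.8]
ft_force: [4.2, 5.8, 15.2]
finger_gap: 0.753
tcp chute mm [ -32.4 -169.5   87.2] rotvec to go (units) [ 0.08 -0.04  0.1 ] gap mm 63.97922753454858 F [ 4.2  5.8 15.2] t 5.45
```

View pics/s3.png

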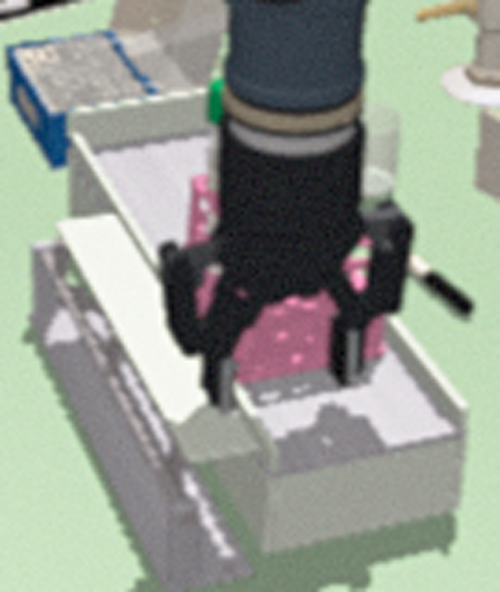

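The side view shows the left fingertip at about (222,400) on the pedal, which is level. The right finger at about (347,380) is behind the rack, inside the chute. The force of 15 N suggests the pedal is at its stop. Next I push forward while keeping a slight downward bias.

```bash
python3 -m creep '[-0.1,0.08,0.3,0.08,-0.04,0.1,0.25,0,0.08,0.3,0,0,0.05,0.25,0,0.08,0.3,0,0,0.05,0.25]'
python3 w.py
```

```text
time: 5.75
tcp_pos: [0.4721, -0.3619, 0.0873]
tool_rot: [-91.4, -0.5, -13.2]
ft_force: [-4.0, -6.1, 11.1]
finger_gap: 0.746
tcp chute mm [ -28.3 -154.3   87.3] rotvec to go (units) [0.28 0.07 0.1 ] gap mm 63.410922435211845 F [-4.  -6.1 11.1] t 5.75
```

```bash
python3 -m creep '[-0.25,0.06,0.3,0.28,0.07,0.1,0.25,-0.2,0.06,0.3,0.1,0,0.05,0.25,-0.05,0.06,0.3,0.1,0,0.05,0.25]'
python3 w.py
```

```text
time: 6.0
tcp_pos: [0.4716, -0.3455, 0.0884]
tool_rot: [-90.4, -1.0, -13.3]
ft_force: [-2.4, -3.8, 4.5]
finger_gap: 0.751
tcp chute mm [ -32.6 -138.5   88.4] rotvec to go (units) [0.08 0.05 0.19] gap mm 63.818355864516434 F [-2.4 -3.8  4.5] t 6.0
```

```bash
python3 -m creep '[-0.15,0.12,0.3,0.1,0.05,0.2,0.25,-0.1,0.1,0.3,0.1,0,0.1,0.25,-0.1,0.1,0.3,0.1,0,0.05,0.25,-0.1,0.1,0.3,0.1,0,0.05,0.25]'
python3 w.py;  python3 - <<'E'
from h import *
a=capture("top"); b=capture("side")
crop(a,340,165,150,110,5,"t4.png"); crop(b,290,180,135,160,3.7,"s4.png")
x,y=cv2.imread("pics/t4.png"),cv2.imread("pics/s4.png")
x=cv2.resize(x,(440,323)); y=cv2.resize(y,(350,415)); o=np.zeros((415,790,3),np.uint8); o[:323,:440]=x;o[:,440:]=y; cv2.imwrite("pics/b4.png",o)
E
```

```text
time: 6.33
tcp_pos: [0.4763, -0.3318, 0.0877]
tool_rot: [-90.9, -1.0, -12.9]
ft_force: [-4.1, -9.0, 13.9]
finger_gap: 0.748
tcp chute mm [ -31.2 -124.    87.7] rotvec to go (units) [0.18 0.14 0.2 ] gap mm 63.57000410909466 F [-4.1 -9.  13.9] t 6.33
```

View pics/b4.png

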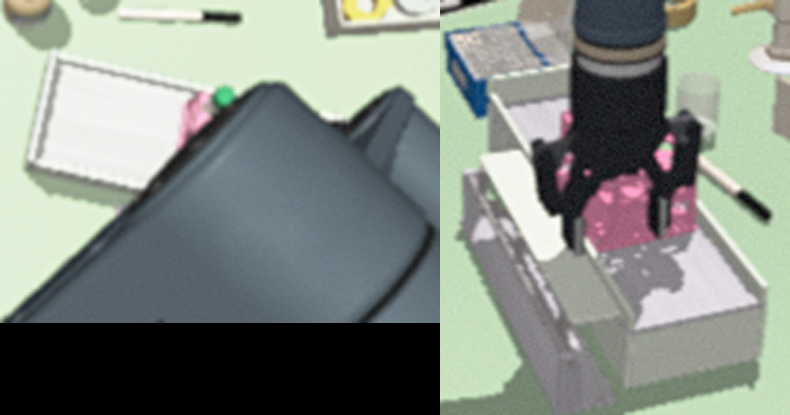

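The rack is moving and upright. The cap went from about (252,100) to (222,97) and the blade is down. I'll continue.

```bash
python3 -m creep '[-0.15,0.1,0.35,0.18,0.14,0.2,0.25,-0.1,0.1,0.35,0.1,0.05,0.1,0.25,-0.1,0.1,0.35,0.1,0.05,0.05,0.25,-0.1,0.1,0.35,0.1,0.05,0.05,0.25]'
python3 w.py
```

```text
time: 6.77
tcp_pos: [0.483, -0.3128, 0.0876]
tool_rot: [-90.9, -1.1, -13.8]
ft_force: [-4.2, -10.5, 14.9]
finger_gap: 0.751
tcp chute mm [ -29.2 -104.    87.6] rotvec to go (units) [ 0.18 -0.05  0.22] gap mm 63.82546335071059 F [ -4.2 -10.5  14.9] t 6.77
```

```bash
python3 -m creep '[-0.25,0.1,0.4,0.18,0,0.22,0.25,-0.15,0.1,0.4,0.1,0,0.1,0.25,-0.15,0.1,0.4,0.1,0,0.1,0.25,-0.15,0.1,0.4,0.1,0,0.1,0.25,-0.15,0.1,0.4,0.1,0,0.1,0.25]'
python3 w.py
```

```text
time: 7.18
tcp_pos: [0.4894, -0.2811, 0.0879]
tool_rot: [-91.2, -1.2, -13.0]
ft_force: [-2.6, -10.8, 14.5]
finger_gap: 0.747
tcp chute mm [-30.5 -71.7  87.9] rotvec to go (units) [0.23 0.11 0.25] gap mm 63.45666187277408 F [ -2.6 -10.8  14.5] t 7.18
```

```bash
python3 -m creep '[-0.2,0.1,0.4,0.23,0.1,0.25,0.25,-0.15,0.1,0.4,0.12,0,0.15,0.25,-0.15,0.1,0.4,0.12,0,0.15,0.25,-0.15,0.1,0.4,0.12,0,0.15,0.25,-0.15,0.1,0.4,0.12,0,0.15,0.25]'
python3 w.py
```

```text
time: 7.6
tcp_pos: [0.4968, -0.2465, 0.0873]
tool_rot: [-90.4, -0.0, -12.8]
ft_force: [-2.3, -10.9, 12.4]
finger_gap: 0.756
tcp chute mm [-31.4 -36.4  87.3] rotvec to go (units) [0.08 0.16 0.01] gap mm 64.26750907941683 F [ -2.3 -10.9  12.4] t 7.6
```

```bash
python3 - <<'E'
from h import *
a=capture("top"); b=capture("side")
crop(a,340,165,150,110,5,"t5.png"); crop(b,290,180,135,160,3.7,"s5.png")
x,y=cv2.imread("pics/t5.png"),cv2.imread("pics/s5.png")
x=cv2.resize(x,(440,323)); y=cv2.resize(y,(350,415)); o=np.zeros((415,790,3),np.uint8); o[:323,:440]=x;o[:,440:]=y; cv2.imwrite("pics/b5.png",o)
E
```

```text
(no output)
```

View pics/b5.png

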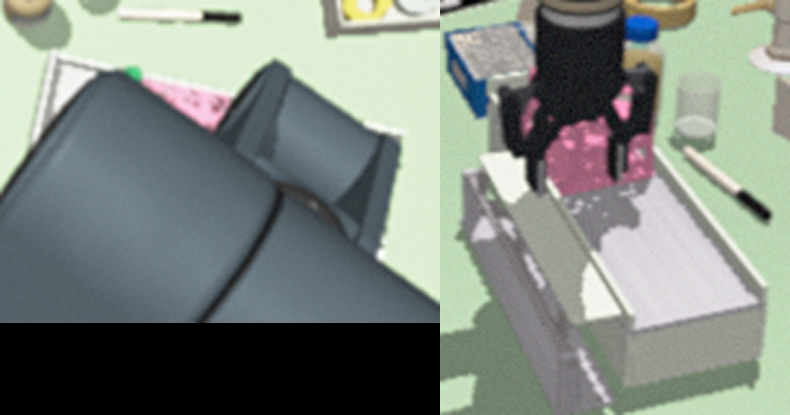

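```bash
python3 - <<'E'
from h import *
z=np.load("chute.npz"); th=float(z["th"]); Rm=np.array([[np.cos(th),-np.sin(th)],[np.sin(th),np.cos(th)]])
b=capture("side"); P=plane(b,[((x-440)/.7/3.7-.5+290,y/.7/3.7-.5+180) for x,y in((655,177),(562,196))],.062)[:,:2]
print(((P-z["t"])@Rm*1e3).round(1))
E
python3 -m creep '[-0.15,0.1,0.4,0.1,0.16,0.1,0.25,-0.15,0.1,0.4,0.12,0,0.1,0.25,-0.15,0.1,0.4,0.12,0,0.15,0.25,-0.15,0.1,0.4,0.12,0,0.15,0.25,-0.15,0.1,0.4,0.12,0,0.15,0.25]'
python3 w.py
```

```text
[[ 47.8 -26. ]
 [-42.1 -28.1]]
time: 8.17
tcp_pos: [0.5057, -0.211, 0.0871]
tool_rot: [-90.0, 0.2, -12.8]
ft_force: [-1.1, -10.7, 13.2]
finger_gap: 0.749
tcp chute mm [-31.    0.3  87.1] rotvec to go (units) [ 0.01  0.16 -0.05] gap mm 63.64094050223934 F [ -1.1 -10.7  13.2] t 8.17
```

```bash
python3 -m creep '[-0.15,0.1,0.35,0.1,0.16,0.1,0.25,-0.15,0.1,0.35,0.1,0,0.1,0.25]'; python3 w.py
python3 -m creep '[-0.1,0.08,-0.4,0,0,0,0.25,0,0.06,-0.5,0,0,0,0.25,0,0.06,-0.5,0,0,0,0.25,0,0.06,-0.5,0,0,0,0.25]'
python3 w.py
```

```text
time: 8.33
tcp_pos: [0.5087, -0.1994, 0.0871]
tool_rot: [-90.1, 0.0, -13.2]
ft_force: [-2.4, -11.4, 14.4]
finger_gap: 0.748
tcp chute mm [-30.9  12.2  87.1] rotvec to go (units) [ 0.02  0.08 -0.01] gap mm 63.577770094252074 F [ -2.4 -11.4  14.4] t 8.33
time: 8.67
tcp_pos: [0.4974, -0.2458, 0.0873]
tool_rot: [-89.2, -0.3, -13.8]
ft_force: [4.2, 11.7, 17.1]
finger_gap: 0.746
tcp chute mm [-30.9 -35.5  87.3] rotvec to go (units) [-0.17 -0.05  0.06] gap mm 63.42682569280144 F [ 4.2 11.7 17.1] t 8.67
```

```bash
python3 - <<'E'
from h import *
b=capture("side"); crop(b,290,170,135,160,3.7,"s6.png")
E
```

```text
(no output)
```

View pics/s6.png

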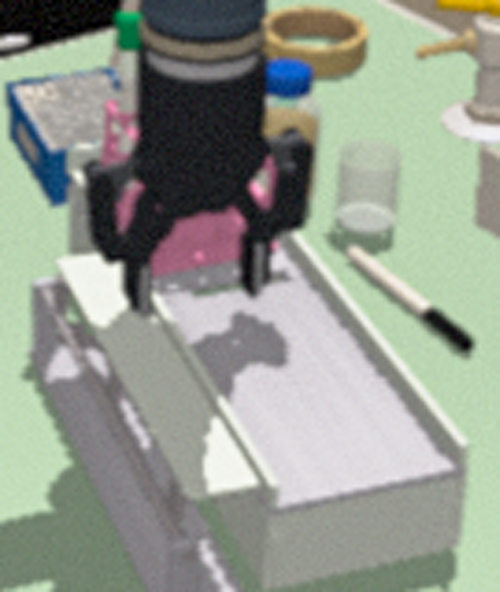

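The rack is upright, with its trailing bottom edge at about (150,275)–(240,262), clear of the finger. Now I release and lift straight up.

```bash
python3 -m creep '[0,-0.4,-0.2,0,0,0,0.25,0,-0.6,-0.2,0,0,0,0.25,0,-1,-0.5,0,0,0,0.25,0,-1,-0.7,0,0,0,0.25,0,-1,-0.7,0,0,0,0.25,0,-1,-0.7,0,0,0,0.25,0,-1,-0.7,0,0,0,0.25,0,-1,-0.7,0,0,0,0.25]'
python3 -m creep '[-0.7,-0.6,-0.7,0,0,0,0.25,-0.7,-0.6,-0.7,0,0,0,0.25,-0.5,0,-0.9,0,0,0,0.25,0,0,-0.9,0,0,0,0.25,0,0,-0.9,0,0,0,0.25,0,0,0,0,0,0,0.25,0,0,0,0,0,0,0.25]'
python3 w.py; python3 - <<'E'
from h import *
a=capture("top"); b=capture("side")
crop(a,340,165,150,110,5,"t7.png"); crop(b,290,150,135,160,3.7,"s7.png")
x,y=cv2.imread("pics/t7.png"),cv2.imread("pics/s7.png")
x=cv2.resize(x,(440,323)); y=cv2.resize(y,(350,415)); o=np.zeros((415,790,3),np.uint8); o[:323,:440]=x;o[:,440:]=y; cv2.imwrite("pics/b7.png",o)
E
```

```text
time: 9.38
tcp_pos: [0.4589, -0.3774, 0.2951]
tool_rot: [-88.4, 0.9, -13.7]
ft_force: [1.1, -0.5, -0.3]
finger_gap: 0.748
time: 9.97
tcp_pos: [0.3705, -0.498, 0.3403]
tool_rot: [-89.4, -0.0, -14.0]
ft_force: [-0.1, 0.1, -0.1]
finger_gap: 0.749
tcp chute mm [ -95.1 -310.5  340.3] rotvec to go (units) [-0.13 -0.09  0.  ] gap mm 63.697957115174695 F [-0.1  0.1 -0.1] t 9.97
```

View pics/b7.png

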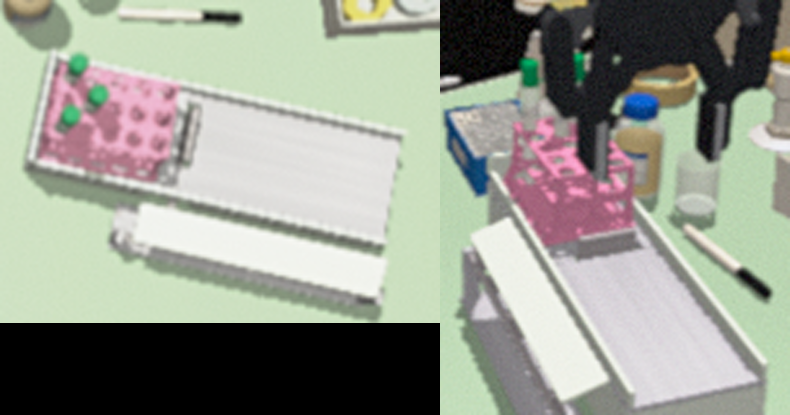

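The blade stands at about (190,135), behind the rack, with the tubes upright and the pedal sloped again. One numeric check, then I hand in.

```bash
python3 - <<'E'
from h import *
z=np.load("chute.npz"); th=float(z["th"]); Rm=np.array([[np.cos(th),-np.sin(th)],[np.sin(th),np.cos(th)]])
c=capture("top"); m=c["color"].astype(int); m=(m[...,2]-m[...,1]>35)&(m[...,0]>100); m[:175]=0;m[280:]=0
v,u=np.nonzero(m); q=(plane(c,np.c_[u,v],.126)[:,:2]-z["t"])@Rm*1e3
e=np.percentile(q[:,1],[1,99]); print("rack y ext",e.round(1),e.mean().round(1))
if e.mean()>68: sign_off(); print("signed off")
E
```

```text
rack y ext [ 27.2 145.4] 86.3
the job is handed in; nothing more can be done
signed off
```

I pressed the pedal down with one fingertip and pushed the rack past the gate with the other, holding the pedal down throughout. I then slid the fingers back while still pressing and lifted off, and the gate rose behind the rack. I handed the job in at about 10 s of the 34 s allowed.

- **Rack:** the final images show it upright in the chute with all three tubes standing. Its centre measured about 86 mm past the gate, against the 60 mm needed. My estimate from the finger position was about 82 mm.
- **Gate:** the final images show the blade standing behind the rack and the pedal sloped up again.
- **Pedal hold:** the upward force on the fingers was 4.5–15 N at every check while pushing. The 4.5 N reading came just before the fingers reached the rack.
- **Bystanders:** those in the camera crops (agar bottle, beaker, black marker) looked unmoved. I didn't measure them, and I didn't check the timer, blue marker or dish at the end.
- **Not measured:** I had no direct reading of the gate angle. I judged it open from the level pedal and the force.

No check failed.

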